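Lock, power and start the valve-body test

TASK

Start the valve-body test with the closed fingertips: push the yellow locking plunger on the fixture all the way down, then push down the white-marked end of the red rocker on the blue power box until it is fully over, and last press the green start button on the yellow pendant all the way in and let it go. Keep to that order, never press the red stop button, and only touch: do not lift the pendant or shove it aside, and leave the loose parts and tools as they are.

Things in the scene. Friction and masses are not known exactly. Their poses are not given: they have to be found in the camera images.
- plunger (a joint): how far the yellow locking plunger is pushed down (m): about 0 up, 0.014 fully down. It slides straight down against a steady friction of about 6 N and stays where it is left (no spring).
- plunger_top (a point): centre of the flat top of the plunger's round yellow head (40 mm across, 12 mm thick); about 84 mm above the bench when up, 70 mm when fully down; moves with it.
- fixture: the fixed valve-body fixture: grey base plate 165 x 115 mm with an aluminium casting 140 x 100 mm on it, 45 mm high in all; origin at the centre of its underside. The plunger stands 30 mm from the centre along the fixture's -x.
- rocker (a joint): angle of the red rocker (rad): about 0 off (white-marked end up), 0.5 fully on (white-marked end down). It turns against a steady friction of 0.08 N m and stays where it is left.
- rocker_white_end (a point): the middle of the white mark on the upper face of the rocker's white-marked end, 25 mm from the pivot along the face; when off it stands about 108 mm above the bench, when fully on about 95 mm; moves with the rocker. The rocker is 70 mm long (along the power box's x), 30 mm wide, its pivot 90 mm above the bench.
- power_box: the fixed blue power box, 150 x 110 mm, top 78 mm above the bench, with a black 6 mm high frame under the rocker; origin at the centre of its footprint on the bench. The rocker's pivot lies 22 mm along the box's +y; the white-marked end points along the box's +x.
- pendant: the yellow push-button pendant, 75 mm (its x) by 165 mm (its y), 45 mm high, 0.95 kg, loose on the bench; origin at the centre of its underside. Green start button 43 mm along its +y, red stop button 43 mm along its -y.
- start (a joint): how far the green start button is pressed (m): 0 out, 0.006 fully in; sprung, takes 5 N when fully in and comes back out by itself.
- start_top (a point): centre of the top of the green start button, 30 mm across, about 63 mm above the bench when out, standing 6 mm out of its steel ring 46 mm across; moves with it.
- stop (a joint): how far the red stop button is pressed (m): 0 out, 0.006 fully in. It must not be pressed.
- stop_top (a point): centre of the top of the red stop button, made like the green one.
- solenoid: a loose solenoid valve standing on the fixture: black cylinder 26 mm across and 28 mm high with a steel nose 18 mm across, 44 mm high in all; origin at its underside. Bystander.
- socket: a loose steel wrench socket, 24 mm across, 30 mm high, standing on top of the blue power box on its white label; origin at its underside. Bystander.
- oil_jar: an amber oil jar, 60 mm across, 75 mm high; origin at its underside. Bystander.
- parts_cup: a steel cup, 72 mm across, 70 mm high; origin at its underside. Bystander.
- spray_can: a blue and white spray can, 66 mm across, 150 mm high; origin at its underside. Bystander.
- wrench: a steel wrench lying on the bench; origin in its middle, underside. Bystander.
- screwdriver: a screwdriver lying on the bench; origin in its middle, underside. Bystander.
Things that resemble listed ones, but are neither listed nor needed, are in the scene too. Leave any purple or turquoise look-alike of the fixture alone.

How it is judged (in metres and radians):
On the way, in this order (a step that is already met when the one before it is completed fails the run):
1. the yellow plunger is pushed all the way down (over 12 of 14 mm) (value of joint plunger above 0.012 m), for 0.2 s.
2. the rocker is fully over to its white-marked end (over 0.42 of 0.5 rad) (value of joint rocker above 0.42 rad), for 0.2 s.
3. the green start button is pressed in (over 4.5 of 6 mm) (value of joint start above 0.0045 m), for 0.1 s.
At the end, for the whole second after the job is handed in: Plunger over 12 mm down, rocker over 0.42 rad, both buttons out (under 1.5 mm), the pendant flat, at rest and within 40 mm of its start, every bystander within 30 mm of its start (value of joint plunger above 0.012 m and value of joint rocker above 0.42 rad and value of joint each of start, stop below 0.0015 m and distance of pendant from where it was at the start of the episode below 0.04 m and linear speed of pendant below 0.02 m/s and angle between pendant's own z axis and vertical below 0.1 rad and distance of each of solenoid, socket, oil_jar, parts_cup, spray_can, wrench, screwdriver from where it was at the start of the episode below 0.03 m); the robot touches nothing.
It fails at once if the rocker is pushed over before the plunger is down (value of joint rocker above 0.25 rad and value of joint plunger below 0.01 m).
It fails at once if the green button is pressed before the rocker is fully over (value of joint start above 0.003 m and value of joint rocker below 0.4 rad).
It fails at once if the red stop button is pressed (value of joint stop above 0.003 m).
It fails at once if the pendant is lifted, tipped or shoved over 40 mm (height (world z) of pendant above 0.012 m or angle between pendant's own z axis and vertical above 0.2 rad or distance of pendant from where it was at the start of the episode above 0.04 m).
It fails at once if a loose part or tool is moved over 30 mm or knocked over (distance of any of solenoid, socket, oil_jar, parts_cup, spray_can, wrench, screwdriver from where it was at the start of the episode above 0.03 m or angle between any of solenoid, socket, oil_jar, parts_cup, spray_can's own z axis and vertical above 0.5 rad).
It also fails if it takes over 45 s, if anything falls off the work surface, if the arm or the gripper's body presses on something with over 40 N, if the wrist force passes 120 N, or if a joint passes its speed limit or range.

ROBOT

A 7-joint arm with a two-finger parallel gripper is mounted at the origin on the work surface. World frame = base frame: x ahead of the robot, y to its left, z up, the work surface at z = 0. Lengths are in mm, angles in rad, forces in N, time in s.
With the tool pointing down it reaches from about 400 to 875 mm from the base axis. Payload 4.4 kg.
Tool frame: the origin (TCP) lies midway between the tips of the shut fingers; the grasp point (between the pads) lies 19 mm behind it; x points along the fingers, z is the direction in which the jaws open and shut, and the axes are right-handed (so a half turn about x gives the same grasp; the last joint's range is limited). The gripper opens to 85 mm and grips with 20 to 120 N. Pads are 22 mm wide; open, the fingers measure 114 mm over their backs; the gripper's body (76 mm by 85 mm) begins 54 mm behind the grasp point. The pads swing forward as they close: fully open they stand 13 mm farther back than shut.
Start: joints at [-1.19, 0.628, 0.038, 1.517, -0.027, 0.996, -0.02], TCP at [280.833, 586.217, 231.313] pointing down, gripper open.
Joint ranges: [-3.06, 3.06], [-0.37, 2.12], [-1.25, 1.32], [0.18, 2.47], [-1.1, 4.24], [0.23, 1.98], [-2.94, 2.94]. Speed limits (rad/s): [2.57, 2.57, 3.14, 3.14, 3.14, 3.14, 3.14].

INTERFACE

Orientations are given as [roll, pitch, yaw] about the fixed x, y, z axes, in that order (R = Rz(yaw) Ry(pitch) Rx(roll)).
In Python, from cell import ctrl gives the robot as it stands. The module is installed in compiled form; this text tells all that it offers.
- The arm moves only by the tool servo_tool, never from a script. Its argument "rows" is a list of rows, each an object of numbers: "dx", "dy", "dz": the shift along the tool's x, y, z in units of 750 mm (1.0 is 750 mm); "wx", "wy", "wz": the turn, a rotation vector about the tool's x, y, z in units of 6 degrees (1.0 is 6 degrees); "fingers": the closure, from 0 (fully open) to 1 (shut). In form: [{"dx": .., "dy": .., "dz": .., "wx": .., "wy": .., "wz": .., "fingers": ..}, ...]. A call has 1 to 5 rows; each row shifts and turns the commanded pose from where the row before left it, along the tool's axes as they then stand; what a row does not reach is not made up. A row lasts 1/8 s, in which the tool goes at most 62.5 mm and 10.7 degrees, less where a joint would pass 70% of its speed; a pose out of reach is approached as far as the arm can. A call with a number of a shift or a turn outside -1 to 1 is refused whole. A call with a gripper value outside its range is refused whole. The fingers move at their own pace and stop on an object; the grip force is fixed at half the most. Time passes only in rows, so rows that do not move let the fingers close. It gives the time, the measured TCP pose, the force and the opening at its end, in the units of the state.
- ctrl.read_state(): the state, without advancing time (a new reading comes with each control period).
- ctrl.get_image(name): name is "side" or "top" or "wrist"; returns the picture (420x560x3 uint8, red, green, blue); there is no depth.
- ctrl.camera_info(name): a dict with "fovy" (degrees; the focal length in pixels is half the picture's height over the tangent of half this angle, whatever the lens; pixels are square), "cx", "cy" (the principal point, pixels), "k1" (the pictures are not rectified: a ray, as slopes to the right and down, at radius r is drawn at 1 + k1 r^2 times it, then the intrinsics apply), "R" (3x3) and "t" (3): a world point X has camera coordinates R X + t. Camera axes: x right, y down, z forward; pixel columns grow to the right and rows downward; lengths in mm; the calibration is good to about 2 mm. A picture is of the moment at which its call begins: read the wrist's pose just before it. camera_info takes no time and is no camera call; for the wrist camera it gives the pose at the moment of the call.
- ctrl.finish_job(): hands the job in, once; it reports no verdict.
Trained networks look in the newest picture that a camera, given by its name, has taken for a name from the list of things; names that differ only in an ending like _2 or _b are one class to them, and where a whole thing is asked for, a point or a joint stands for the part that bears it (a point fixed in the world has none). Each returns a list of dicts, best first, with "conf" (0 to 1); they miss things now and then, are a little off and sometimes report something else, mostly with a low value. They report only what shows in the picture. A call takes as long as a camera call. They do not tell look-alikes from the thing itself.
- ctrl.search_frame(label, camera): "extent" ([centre column, centre row, width, height] in pixels, round what is visible of it).
- ctrl.silhouettes(label, camera): "region" (420x560 bool, what is visible of it) and "extent" ([centre column, centre row, width, height] in pixels, round what is visible of it).
- ctrl.mark_of(label, camera): "point" ([column, row] in pixels: a listed point, or the origin of a listed thing).
The state is a dict: "clock": time; "qpos": joint angles; "qd": joint speeds; "tau": joint torques, N m; "eef_pos": TCP position; "tool_rot": TCP orientation; "force": force on the tool from outside, world axes, zero at the start; "torque": the same for the moment, N m; "width": finger opening in mm.
Only numpy, scipy, OpenCV 4.12 (cv2) and the standard library are available. Lean on these libraries where they do the work, as an engineer would, in place of code of your own. Each camera call takes 0.05 s, during which the arm holds its last target.

## Working session

There is one attempt and no reset: what is moved stays moved. The work goes in short steps, Python scripts to look and compute and a tool call to move; the robot and the scene stay as the last step left them, time stands still between calls to the robot, and variables do not carry over. Pictures are saved under pics/ and viewed, and the job is handed in when it is done.

Besides the shell and the picture viewer there is one more tool, called as name(argument=value, ...), one argument or row to a line, values as JSON. servo_tool: Moves the arm, as the interface text tells. Its arguments: {"type":"object","properties":{"rows":{"type":"array"}},"required":["rows"]}

```bash
mkdir -p pics
cat > h.py <<'E'
from cell import ctrl
import numpy as np, cv2
from scipy.spatial.transform import Rotation as Ro
def save(cam,fn):
    im=ctrl.get_image(cam); cv2.imwrite('pics/'+fn,im[:,:,::-1]); return im
def KD(i):
    f=210/np.tan(np.radians(i['fovy'])/2)
    return np.array([[f,0,i['cx']],[0,f,i['cy']],[0,0,1.]]),np.array([i['k1'],0,0,0,0.])
def ray(i,p):
    K,D=KD(i); u=cv2.undistortPoints(np.array([[p]],float),K,D)[0,0]
    R=np.array(i['R']);t=np.array(i['t']); return -R.T@t, R.T@np.array([u[0],u[1],1])
def atz(i,p,z):
    c,d=ray(i,p); return c+d*(z-c[2])/d[2]
def proj(i,X):
    K,D=KD(i); return cv2.projectPoints(np.array([X],float),cv2.Rodrigues(np.array(i['R']))[0],np.array(i['t'],float),K,D)[0][0,0]
def tri(rs):
    A=0;b=0
    for c,d in rs:
        d=d/np.linalg.norm(d);P=np.eye(3)-np.outer(d,d);A=A+P;b=b+P@c
    return np.linalg.solve(A,b)
E
python3 - <<'E'
from h import *
s=ctrl.read_state();print(s)
for c in ['side','top','wrist']:
    save(c,c+'0.png'); print(c,ctrl.camera_info(c))
Z={'plunger_top':84,'rocker_white_end':108,'start_top':63,'stop_top':63,'fixture':0,'power_box':0,'pendant':0,'solenoid':45,'socket':78}
for c in ['top','side']:
    i=ctrl.camera_info(c)
    for n,z in Z.items():
        for m in ctrl.mark_of(n,c)[:3]: print(c,n,round(m['conf'],2),np.round(m['point'],1),np.round(atz(i,m['point'],z),1))
E
```

```text
{'clock': 0.0, 'qpos': array([-1.18978707,  0.62932859,  0.0384067 ,  1.51837699, -0.02698053,
        0.9962982 , -0.01998584]), 'qd': array([ 2.55484734e-04, -1.87723267e-03,  7.22017710e-05,  6.58724528e-04,
        4.26173879e-04, -3.45873880e-04,  4.87313130e-05]), 'tau': array([-2.04949778e-03, -5.63405442e+01,  1.22533556e+00, -1.93442005e+01,
        1.08605289e-02,  1.01827201e-02,  5.96997438e-06]), 'eef_pos': array([280.5474673 , 585.64154403, 230.39693952]), 'tool_rot': array([-3.13108844,  1.5689022 , -2.00704829]), 'force': array([0.62276535, 0.36905281, 0.11351001]), 'torque': array([-0.0323446 ,  0.01568345, -0.02609499]), 'width': 85.52226860702713}
side {'fovy': 51.2693506181605, 'cx': 275.8941139631866, 'cy': 211.11810026723288, 'k1': -0.0445656835082423, 'R': array([[ 0.91833326, -0.39533374, -0.01937164],
       [-0.28915631, -0.63666077, -0.71487879],
       [ 0.27028254,  0.6620984 , -0.69898001]]), 't': array([-482.94976129,  275.2438591 ,  852.04356329])}
top {'fovy': 48.04278967705303, 'cx': 276.386989792647, 'cy': 208.24117075193493, 'k1': 0.036486072239082
[... 1492 characters left out ...]
side rocker_white_end 0.95 [364.1 325.4] [ 581.1 -265.3  108. ]
side start_top 0.56 [200.  168.5] [452.6 332.3  63. ]
side stop_top 0.67 [399.4 280.5] [ 719.2 -185.2   63. ]
side stop_top 0.62 [233.2 164.8] [537.6 310.2  63. ]
side fixture 0.9 [190.3 274.8] [339.8  53.5   0. ]
side fixture 0.64 [217.9 379.6] [ 321.4 -203.6    0. ]
side fixture 0.62 [289.1 252.8] [568.6  21.4   0. ]
side power_box 0.61 [340. 364.] [ 542.5 -267.7    0. ]
side power_box 0.22 [275.  229.1] [568.6 104.7   0. ]
side pendant 0.94 [220.2 187.5] [493.9 309.    0. ]
side solenoid 0.67 [299.9 230.7] [603.  37.  45.]
side socket 0.52 [316.5 357.7] [ 486.4 -272.2   78. ]
side socket 0.34 [233.5 165.3] [532.5 289.4  78. ]
```

View pics/top0.png

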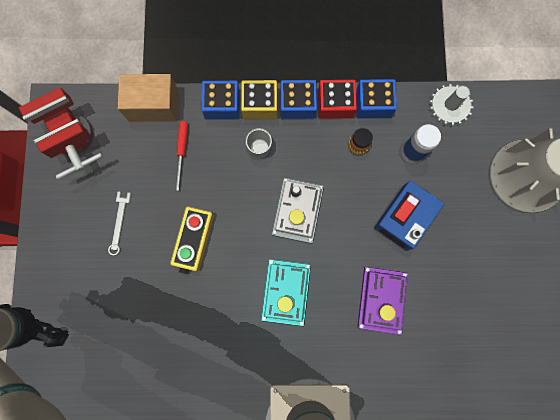

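View pics/side0.png

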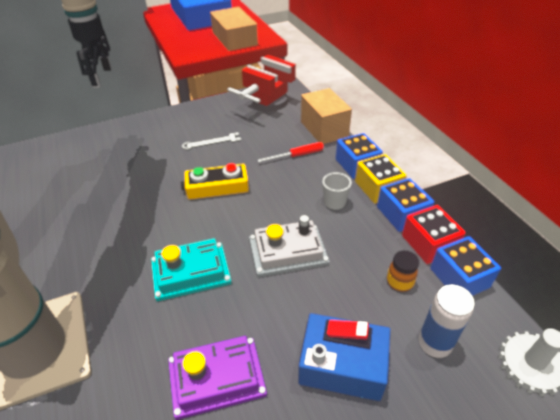

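View pics/wrist0.png

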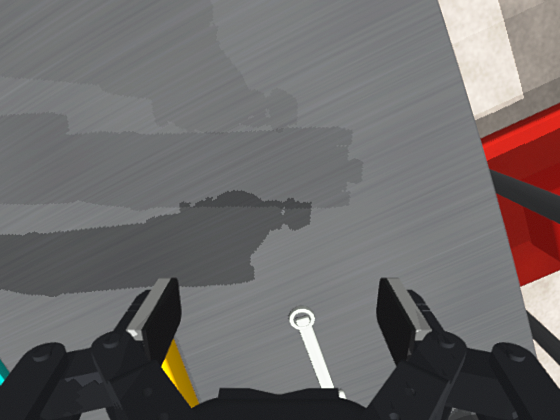

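The top view shows the aluminium fixture (yellow plunger about 297,217, solenoid 295,188), the blue box (rocker 405,208, white end near 413,200, socket 416,234) and the pendant (green 186,254, red 194,222). The turquoise and purple fixtures are decoys. The side view agrees. Next I refine these points by colour and triangulate.

```bash
python3 - <<'E'
from h import *
I={c:ctrl.camera_info(c) for c in ['top','side']}
def blob(c,p,lo,hi,r=16):
    im=cv2.imread(f'pics/{c}0.png');h=cv2.cvtColor(im,cv2.COLOR_BGR2HSV)
    m=cv2.inRange(h,np.array(lo),np.array(hi));w=np.zeros_like(m);x,y=map(int,p);w[y-r:y+r,x-r:x+r]=1
    n,l,s,ce=cv2.connectedComponentsWithStats(m*w)
    if n<2: return None
    k=1+np.argmax(s[1:,4]);return ce[k],s[k]
Y=([18,120,100],[35,255,255]);G=([45,80,60],[85,255,255]);Rd=([0,150,100],[8,255,255]);W=([0,0,200],[180,60,255])
for n,pt,ps,col,z,r in [('pl',(297,217),(275,233),Y,80,14),('green',(186,254),(199,174),G,62,12),('red',(194,222),(231,168),Rd,62,12),('rockred',(405,208),(345,330),Rd,97,22),('white',(413,200),(362,328),W,108,9)]:
    q=[]
    for c,p in (('top',pt),('side',ps)):
        b=blob(c,p,*col,r=r)
        if b is None: print(n,c,None);continue
        q.append(ray(I[c],b[0]));print(n,c,b[0].round(1),b[1],atz(I[c],b[0],z).round(1))
    if len(q)==2: print('  tri',tri(q).round(1))
E
python3 - <<'E'
import cv2,numpy as np
t=cv2.imread('pics/top0.png');s=cv2.imread('pics/side0.png')
f=lambda im,x,y,w=40:cv2.resize(im[y-w:y+w,x-w:x+w],(390,290) if 0 else (290,290),interpolation=cv2.INTER_CUBIC)
cv2.imwrite('pics/z.png',np.vstack([np.hstack([f(t,410,212),f(t,297,210)]),np.hstack([f(s,345,345,50),f(s,285,240)])]))
E
```

```text
pl top [296.2 216.6] [289 210  15  14 172] [535.7  30.2  80. ]
pl side [274.3 231.4] [266 224  17  16 227] [536.2  29.1  80. ]
  tri [536.2  30.1  78.9]
green top [185.  252.8] [180 248  11  11  95] [444.6 323.6  62. ]
green side [197.9 170.8] [193 167  11   9  79] [445.1 326.6  62. ]
  tri [444.5 323.1  64.8]
red top [193.8 221.4] [189 217  11  10  85] [527.7 302.5  62. ]
red side [230.8 166.9] [226 163  10   9  71] [529.  305.6  62. ]
  tri [527.7 301.9  65. ]
rockred top [404.6 210.5] [395 196  22  26 247] [ 546.8 -250.    97. ]
rockred side [342.  327.9] [329 323  28  13 231] [ 547.8 -248.5   97. ]
  tri [ 546.7 -249.5   99.2]
white top [412.3 199.9] [407 195  12  11  65] [ 572.3 -268.3  108. ]
white side [361.6 327.7] [357 321  11  15 138] [ 574.7 -267.5  108. ]
  tri [ 572.9 -268.2  109.8]
```

View pics/z.png

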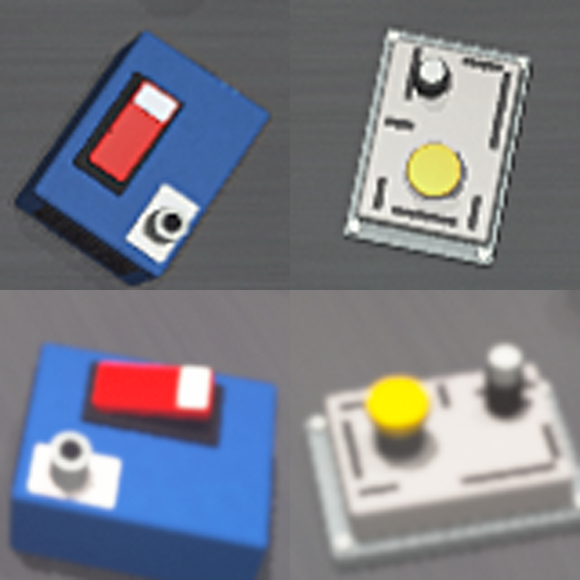

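Plunger about (536,30), white end (572.5,-268), green (444.5,324), consistent between the two views. I work out the travel in the tool axes.

```bash
cat > go.py <<'E'
from h import *
import sys
s=ctrl.read_state(); R=Ro.from_euler('xyz',s['tool_rot']).as_matrix(); T=np.array(list(map(float,sys.argv[1:4])))
d=T-s['eef_pos']
print('t',s['clock'],'pos',s['eef_pos'].round(1),'F',s['force'].round(1),'w',s['width'])
print('R cols',R.round(3).tolist()); print('tool units',(R.T@d/750).round(4),'mm',np.linalg.norm(d).round(1))
# turn to point straight down
x=R[:,0]; ax=np.cross(x,[0,0,-1]); print('level wx,wy,wz units',(np.degrees(R.T@ax)/6).round(3)); print('q',s['qpos'].round(2))
E
python3 go.py 536 30 220
```

```text
t 1.05 pos [280.8 586.2 231.3] F [ 0.5 -0.4  0.3] w 85.29960112843592
R cols [[-0.0, -0.902, 0.432], [-0.0, 0.432, 0.902], [-1.0, 0.0, -0.0]]
tool units [ 0.0151 -0.6272 -0.5218] mm 612.1
level wx,wy,wz units [-0. -0. -0.]
q [-1.19  0.63  0.04  1.52 -0.03  1.   -0.02]
```

servo_tool(
  rows=[
    {"dx": 0,"dy": -0.03,"dz": -0.025,"wx": 0,"wy": 0,"wz": 0,"fingers": 1},
    {"dx": 0,"dy": -0.05,"dz": -0.0416,"wx": 0,"wy": 0,"wz": 0,"fingers": 1},
    {"dx": 0,"dy": -0.05,"dz": -0.0416,"wx": 0,"wy": 0,"wz": 0,"fingers": 1},
    {"dx": 0,"dy": -0.05,"dz": -0.0416,"wx": 0,"wy": 0,"wz": 0,"fingers": 1},
    {"dx": 0,"dy": -0.05,"dz": -0.0416,"wx": 0,"wy": 0,"wz": 0,"fingers": 1},
  ],
)

```text
clock: 1.68
eef_pos: [375.1, 380.8, 231.5]
tool_rot: [-0.471, 1.57, 0.653]
force: [1.1, 0.7, -0.0]
width: 0.2
```

servo_tool(
  rows=[
    {"dx": 0,"dy": -0.05,"dz": -0.0416,"wx": 0,"wy": 0,"wz": 0,"fingers": 1},
    {"dx": 0,"dy": -0.05,"dz": -0.0416,"wx": 0,"wy": 0,"wz": 0,"fingers": 1},
    {"dx": 0,"dy": -0.05,"dz": -0.0416,"wx": 0,"wy": 0,"wz": 0,"fingers": 1},
    {"dx": 0,"dy": -0.05,"dz": -0.0416,"wx": 0,"wy": 0,"wz": 0,"fingers": 1},
    {"dx": 0,"dy": -0.05,"dz": -0.0416,"wx": 0,"wy": 0,"wz": 0,"fingers": 1},
  ],
)

```text
clock: 2.3
eef_pos: [476.8, 159.2, 231.6]
tool_rot: [-0.638, 1.57, 0.486]
force: [0.2, -0.1, -0.2]
width: 0.4
```

```bash
python3 go.py 536 30 220
```

```text
t 2.3 pos [476.8 159.2 231.6] F [ 0.2 -0.1 -0.2] w 0.39816709185259624
R cols [[0.001, -0.902, 0.432], [0.0, 0.432, 0.902], [-1.0, -0.001, 0.001]]
tool units [ 0.0154 -0.1456 -0.1212] mm 142.6
level wx,wy,wz units [0.    0.007 0.005]
q [-0.42  0.42  0.06  1.92 -0.04  0.8   0.78]
```

servo_tool(
  rows=[
    {"dx": 0.01,"dy": -0.049,"dz": -0.0406,"fingers": 1},
    {"dx": 0.03,"dy": -0.049,"dz": -0.0406,"fingers": 1},
    {"dx": 0.035,"dy": -0.0476,"dz": -0.04,"fingers": 1},
    {"dx": 0.04,"dy": 0,"dz": 0,"fingers": 1},
    {"dx": 0.035,"dy": 0,"dz": 0,"fingers": 1},
  ],
)

```text
schema error: expected keys dx, dy, dz, wx, wy, wz, fingers
```

```bash
python3 go.py 536 30 70
python3 - <<'E'
from h import *
a=save('side','s1.png');b=save('top','t1.png')
f=lambda im,x,y,w=50:cv2.resize(im[y-w:y+w,x-w:x+w],(390,390),interpolation=cv2.INTER_CUBIC)
cv2.imwrite('pics/z1.png',np.hstack([f(a,275,225),f(b,297,210)])[:,:,::-1])
E
```

```text
t 2.3 pos [476.8 159.2 231.6] F [ 0.2 -0.1 -0.2] w 0.39816709185259624
R cols [[0.001, -0.902, 0.432], [0.0, 0.432, 0.902], [-1.0, -0.001, 0.001]]
tool units [ 0.2154 -0.1455 -0.1214] mm 215.2
level wx,wy,wz units [0.    0.007 0.005]
q [-0.42  0.42  0.06  1.92 -0.04  0.8   0.78]
```

View pics/z1.png

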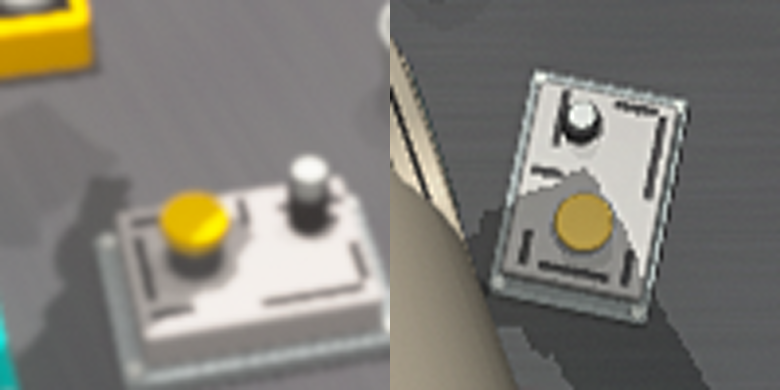

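The move was refused because some keys were missing, so the arm has not moved. The picture shows the plunger untouched. I resend with every key.

servo_tool(
  rows=[
    {"dx": 0.01,"dy": -0.049,"dz": -0.0406,"wx": 0,"wy": 0,"wz": 0,"fingers": 1},
    {"dx": 0.03,"dy": -0.049,"dz": -0.0406,"wx": 0,"wy": 0,"wz": 0,"fingers": 1},
    {"dx": 0.035,"dy": -0.0476,"dz": -0.04,"wx": 0,"wy": 0,"wz": 0,"fingers": 1},
    {"dx": 0.04,"dy": 0,"dz": 0,"wx": 0,"wy": 0,"wz": 0,"fingers": 1},
    {"dx": 0.035,"dy": 0,"dz": 0,"wx": 0,"wy": 0,"wz": 0,"fingers": 1},
  ],
)

```text
clock: 3.02
eef_pos: [535.4, 31.2, 117.8]
tool_rot: [0.676, 1.57, 1.799]
force: [0.1, 0.9, 0.3]
width: 0.1
```

```bash
python3 go.py 536 30 70
python3 - <<'E'
from h import *
a=save('side','s2.png');b=save('top','t2.png')
f=lambda im,x,y,w=50:cv2.resize(im[y-w:y+w,x-w:x+w],(390,390),interpolation=cv2.INTER_CUBIC)
cv2.imwrite('pics/z2.png',np.hstack([f(a,275,225),f(b,297,210)])[:,:,::-1])
E
```

```text
t 3.025 pos [535.4  31.2 117.8] F [0.1 0.9 0.3] w 0.06757093662503733
R cols [[-0.0, -0.901, 0.433], [0.0, 0.433, 0.901], [-1.0, 0.0, 0.0]]
tool units [ 0.0637 -0.0014 -0.0011] mm 47.8
level wx,wy,wz units [-0.     0.002 -0.002]
q [-0.15  0.63  0.05  1.94 -0.06  0.57  1.07]
```

View pics/z2.png

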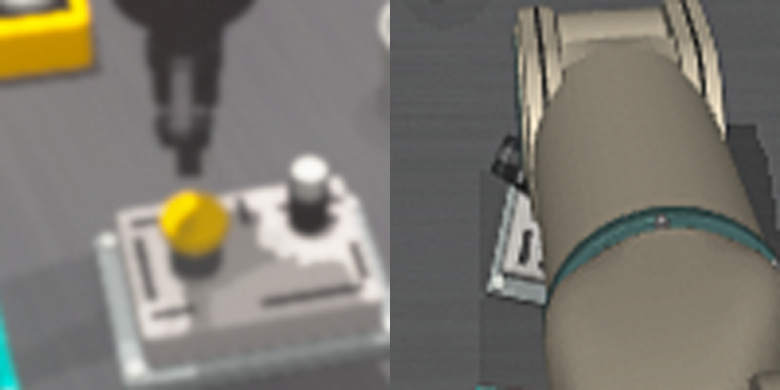

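servo_tool(
  rows=[
    {"dx": 0.03,"dy": -0.0014,"dz": -0.0011,"wx": 0,"wy": 0,"wz": 0,"fingers": 1},
    {"dx": 0.012,"dy": 0,"dz": 0,"wx": 0,"wy": 0,"wz": 0,"fingers": 1},
    {"dx": 0.01,"dy": 0,"dz": 0,"wx": 0,"wy": 0,"wz": 0,"fingers": 1},
    {"dx": 0.008,"dy": 0,"dz": 0,"wx": 0,"wy": 0,"wz": 0,"fingers": 1},
    {"dx": 0.002,"dy": 0,"dz": 0,"wx": 0,"wy": 0,"wz": 0,"fingers": 1},
  ],
)

```text
clock: 3.75
eef_pos: [536.2, 30.6, 73.0]
tool_rot: [-0.632, 1.57, 0.492]
force: [-1.3, -0.2, 6.4]
width: -0.2
```

```bash
python3 go.py 536 30 70
```

```text
t 3.75 pos [536.2  30.6  73. ] F [-1.3 -0.2  6.4] w -0.2024170252123572
R cols [[0.001, -0.902, 0.432], [0.0, 0.432, 0.902], [-1.0, -0.001, 0.001]]
tool units [ 0.004  -0.0001 -0.0009] mm 3.1
level wx,wy,wz units [-0.     0.008  0.006]
q [-0.14  0.7   0.04  1.96 -0.06  0.47  1.07]
```

Contact: 6.4 N matches the plunger's friction. I press gently to the stop.

servo_tool(
  rows=[
    {"dx": 0.002,"dy": 0,"dz": 0,"wx": 0,"wy": 0,"wz": 0,"fingers": 1},
    {"dx": 0.002,"dy": 0,"dz": 0,"wx": 0,"wy": 0,"wz": 0,"fingers": 1},
    {"dx": 0.001,"dy": 0,"dz": 0,"wx": 0,"wy": 0,"wz": 0,"fingers": 1},
    {"dx": 0,"dy": 0,"dz": 0,"wx": 0,"wy": 0,"wz": 0,"fingers": 1},
  ],
)

```text
clock: 4.25
eef_pos: [536.2, 30.6, 70.0]
tool_rot: [-0.702, 1.569, 0.422]
force: [-2.6, 0.6, 9.9]
width: -0.2
```

servo_tool(
  rows=[
    {"dx": 0.002,"dy": 0,"dz": 0,"wx": 0,"wy": 0,"wz": 0,"fingers": 1},
    {"dx": 0.001,"dy": 0,"dz": 0,"wx": 0,"wy": 0,"wz": 0,"fingers": 1},
    {"dx": 0,"dy": 0,"dz": 0,"wx": 0,"wy": 0,"wz": 0,"fingers": 1},
  ],
)

```text
clock: 4.62
eef_pos: [536.3, 30.6, 69.7]
tool_rot: [-0.735, 1.569, 0.39]
force: [-6.7, 0.8, 28.0]
width: 0.3
```

The stop is firm: 28 N with no further travel. I lift and turn the tool so the narrow direction of the fingertips lies along the rocker.

servo_tool(
  rows=[
    {"dx": -0.02,"dy": 0,"dz": 0,"wx": 0,"wy": 0,"wz": 0,"fingers": 1},
    {"dx": -0.04,"dy": 0,"dz": 0,"wx": 0,"wy": 0,"wz": 0,"fingers": 1},
    {"dx": -0.05,"dy": 0,"dz": 0,"wx": 1,"wy": 0,"wz": 0,"fingers": 1},
    {"dx": -0.04,"dy": 0,"dz": 0,"wx": 1,"wy": 0,"wz": 0,"fingers": 1},
    {"dx": 0,"dy": 0,"dz": 0,"wx": 1,"wy": 0,"wz": 0,"fingers": 1},
  ],
)

```text
clock: 5.25
eef_pos: [537.9, 30.4, 181.9]
tool_rot: [-0.667, 1.565, 0.139]
force: [0.6, 0.1, -1.1]
width: 0.1
```

servo_tool(
  rows=[
    {"dx": 0,"dy": 0,"dz": -0.02,"wx": 1,"wy": 0,"wz": 0,"fingers": 1},
    {"dx": 0,"dy": 0,"dz": -0.03,"wx": 1,"wy": 0,"wz": 0,"fingers": 1},
    {"dx": 0,"dy": 0,"dz": -0.03,"wx": 1,"wy": 0,"wz": 0,"fingers": 1},
    {"dx": 0,"dy": 0,"dz": -0.03,"wx": 1,"wy": 0,"wz": 0,"fingers": 1},
    {"dx": 0,"dy": 0,"dz": -0.03,"wx": 1,"wy": 0,"wz": 0,"fingers": 1},
  ],
)

```text
clock: 5.88
eef_pos: [449.0, -27.7, 179.3]
tool_rot: [-0.217, 1.57, 0.066]
force: [0.4, 0.1, -0.2]
width: 0.1
```

```bash
python3 go.py 572.5 -268 150
python3 - <<'E'
from h import *
a=save('side','s3.png');b=save('top','t3.png')
f=lambda im,x,y,w=50:cv2.resize(im[y-w:y+w,x-w:x+w],(390,390),interpolation=cv2.INTER_CUBIC)
cv2.imwrite('pics/z3.png',np.hstack([f(a,275,225),f(b,405,210)])[:,:,::-1])
E
```

```text
t 5.875 pos [449.  -27.7 179.3] F [ 0.4  0.1 -0.2] w 0.12454096401267584
R cols [[0.001, -0.279, 0.96], [0.0, 0.96, 0.279], [-1.0, -0.0, 0.001]]
tool units [ 0.0393 -0.3536  0.0688] mm 271.8
level wx,wy,wz units [0.    0.011 0.002]
q [-0.23  0.45  0.31  2.12 -0.24  0.61  0.54]
```

View pics/z3.png

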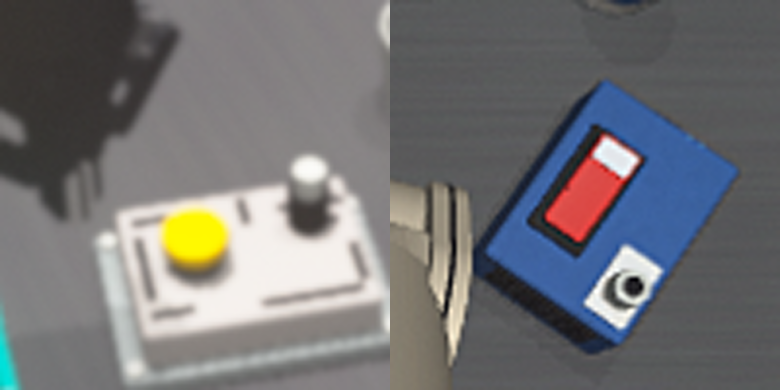

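The plunger shows lower than before and the box is clear. I carry on turning while moving toward the rocker.

servo_tool(
  rows=[
    {"dx": 0,"dy": -0.05,"dz": 0.02,"wx": 1,"wy": 0,"wz": 0,"fingers": 1},
    {"dx": 0,"dy": -0.05,"dz": 0.02,"wx": 1,"wy": 0,"wz": 0,"fingers": 1},
    {"dx": 0,"dy": -0.05,"dz": 0.03,"wx": 1,"wy": 0,"wz": 0,"fingers": 1},
    {"dx": 0,"dy": -0.05,"dz": 0.03,"wx": 1,"wy": 0,"wz": 0,"fingers": 1},
    {"dx": 0,"dy": -0.05,"dz": 0.04,"wx": 1,"wy": 0,"wz": 0,"fingers": 1},
  ],
)

```text
clock: 6.6
eef_pos: [569.2, -208.6, 179.1]
tool_rot: [0.511, 1.569, 0.274]
force: [1.1, -0.7, -0.5]
width: 0.4
```

servo_tool(
  rows=[
    {"dx": 0,"dy": 0,"dz": 0,"wx": 1,"wy": 0,"wz": 0,"fingers": 1},
    {"dx": 0,"dy": 0,"dz": 0,"wx": 1,"wy": 0,"wz": 0,"fingers": 1},
    {"dx": 0,"dy": 0,"dz": 0,"wx": 1,"wy": 0,"wz": 0,"fingers": 1},
    {"dx": 0,"dy": 0,"dz": 0,"wx": 0.5,"wy": 0,"wz": 0,"fingers": 1},
    {"dx": 0,"dy": 0,"dz": 0,"wx": 0,"wy": 0,"wz": 0,"fingers": 1},
  ],
)

```text
clock: 7.22
eef_pos: [568.3, -207.7, 178.8]
tool_rot: [0.358, 1.57, -0.242]
force: [0.7, -1.1, -1.0]
width: 0.1
```

```bash
python3 go.py 572.5 -268 135
```

```text
t 7.225 pos [ 568.3 -207.7  178.8] F [ 0.7 -1.1 -1. ] w 0.07432778717794701
R cols [[0.001, 0.565, 0.825], [-0.0, 0.825, -0.565], [-1.0, 0.0, 0.001]]
tool units [ 0.0585 -0.0632  0.0501] mm 74.7
level wx,wy,wz units [-0.     0.006 -0.002]
q [-0.03  0.68  0.55  1.71 -0.45  0.87  0.11]
```

servo_tool(
  rows=[
    {"dx": 0,"dy": -0.022,"dz": 0.018,"wx": 0,"wy": 0,"wz": 0,"fingers": 1},
    {"dx": 0,"dy": -0.03,"dz": 0.024,"wx": 0,"wy": 0,"wz": 0,"fingers": 1},
    {"dx": 0.02,"dy": -0.0112,"dz": 0.0081,"wx": 0,"wy": 0,"wz": 0,"fingers": 1},
    {"dx": 0.025,"dy": 0,"dz": 0,"wx": 0,"wy": 0,"wz": 0,"fingers": 1},
    {"dx": 0.013,"dy": 0,"dz": 0,"wx": 0,"wy": 0,"wz": 0,"fingers": 1},
  ],
)

```text
clock: 7.85
eef_pos: [570.5, -266.1, 132.8]
tool_rot: [2.961, 1.567, 2.359]
force: [-0.2, 0.0, -0.1]
width: -0.1
```

```bash
python3 go.py 572.5 -268 95
python3 - <<'E'
from h import *
a=save('side','s4.png');b=save('top','t4.png');w=save('wrist','w4.png')
f=lambda im,x,y,w=50:cv2.resize(im[y-w:y+w,x-w:x+w],(390,390),interpolation=cv2.INTER_CUBIC)
cv2.imwrite('pics/z4.png',np.hstack([f(a,345,325),cv2.resize(w,(400,300))[0:300] if 0 else cv2.copyMakeBorder(cv2.resize(w,(400,300)),0,90,0,0,0)])[:,:,::-1])
E
```

```text
t 7.85 pos [ 570.5 -266.1  132.8] F [-0.2  0.  -0.1] w -0.0738960332615325
R cols [[-0.003, 0.566, 0.824], [0.003, 0.824, -0.566], [-1.0, 0.001, -0.004]]
tool units [ 0.0503 -0.0006  0.0039] mm 37.9
level wx,wy,wz units [ 0.    -0.04  -0.007]
q [ 0.1   0.77  0.51  1.67 -0.48  0.83  0.21]
```

View pics/z4.png

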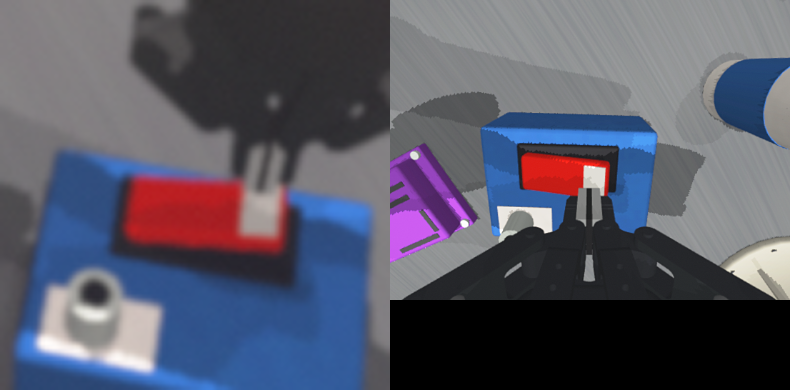

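The tip hangs over the white mark in both views, and the rocker is still up. I press down.

servo_tool(
  rows=[
    {"dx": 0.02,"dy": -0.0006,"dz": 0.003,"wx": 0,"wy": 0,"wz": 0,"fingers": 1},
    {"dx": 0.012,"dy": 0,"dz": 0,"wx": 0,"wy": 0,"wz": 0,"fingers": 1},
    {"dx": 0.008,"dy": 0,"dz": 0,"wx": 0,"wy": 0,"wz": 0,"fingers": 1},
    {"dx": 0.007,"dy": 0,"dz": 0,"wx": 0,"wy": 0,"wz": 0,"fingers": 1},
    {"dx": 0.001,"dy": 0,"dz": 0,"wx": 0,"wy": 0,"wz": 0,"fingers": 1},
  ],
)

```text
clock: 8.62
eef_pos: [575.4, -271.9, 100.6]
tool_rot: [0.042, 1.564, -0.562]
force: [2.9, -1.9, 5.7]
width: 0.1
```

servo_tool(
  rows=[
    {"dx": 0.002,"dy": 0,"dz": 0,"wx": 0,"wy": 0,"wz": 0,"fingers": 1},
    {"dx": 0.001,"dy": 0,"dz": 0,"wx": 0,"wy": 0,"wz": 0,"fingers": 1},
    {"dx": 0,"dy": 0,"dz": 0,"wx": 0,"wy": 0,"wz": 0,"fingers": 1},
  ],
)

```text
clock: 9.0
eef_pos: [576.1, -272.3, 98.9]
tool_rot: [0.034, 1.562, -0.57]
force: [4.2, -2.6, 5.7]
width: 0.3
```

servo_tool(
  rows=[
    {"dx": 0.002,"dy": 0,"dz": -0.001,"wx": 0,"wy": 0,"wz": 0,"fingers": 1},
    {"dx": 0.002,"dy": 0,"dz": -0.001,"wx": 0,"wy": 0,"wz": 0,"fingers": 1},
    {"dx": 0.002,"dy": 0,"dz": -0.001,"wx": 0,"wy": 0,"wz": 0,"fingers": 1},
    {"dx": 0,"dy": 0,"dz": 0,"wx": 0,"wy": 0,"wz": 0,"fingers": 1},
  ],
)

```text
clock: 9.5
eef_pos: [576.6, -272.8, 96.7]
tool_rot: [0.057, 1.556, -0.548]
force: [6.3, -3.4, 13.2]
width: -0.6
```

```bash
python3 go.py 572.5 -268 92
python3 - <<'E'
from h import *
a=save('side','s5.png');w=save('wrist','w5.png')
f=lambda im,x,y,w=50:cv2.resize(im[y-w:y+w,x-w:x+w],(390,390),interpolation=cv2.INTER_CUBIC)
cv2.imwrite('pics/z5.png',np.hstack([f(a,345,325),cv2.copyMakeBorder(cv2.resize(w,(400,300)),0,90,0,0,0)])[:,:,::-1])
E
```

```text
t 9.5 pos [ 576.6 -272.8   96.7] F [ 6.3 -3.4 13.2] w -0.5535436192099292
R cols [[0.013, 0.568, 0.823], [-0.008, 0.823, -0.568], [-1.0, 0.001, 0.015]]
tool units [ 0.0061  0.0021 -0.0082] mm 7.8
level wx,wy,wz units [ 0.     0.141 -0.008]
q [ 0.12  0.82  0.47  1.69 -0.51  0.74  0.24]
```

View pics/z5.png

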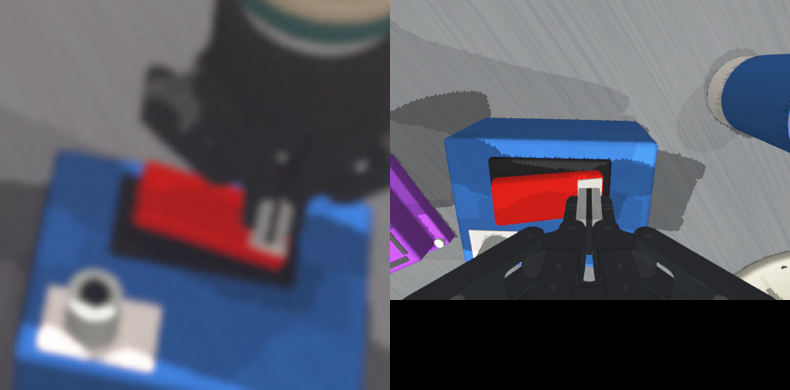

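The rocker has tilted over and the force is climbing, so it looks near its stop. I push a little more to confirm.

servo_tool(
  rows=[
    {"dx": 0.002,"dy": 0,"dz": -0.001,"wx": 0,"wy": 0,"wz": 0,"fingers": 1},
    {"dx": 0.001,"dy": 0,"dz": 0,"wx": 0,"wy": 0,"wz": 0,"fingers": 1},
    {"dx": 0.001,"dy": 0,"dz": 0,"wx": 0,"wy": 0,"wz": 0,"fingers": 1},
    {"dx": 0,"dy": 0,"dz": 0,"wx": 0,"wy": 0,"wz": 0,"fingers": 1},
  ],
)

```text
clock: 10.1
eef_pos: [576.7, -272.8, 96.3]
tool_rot: [0.12, 1.554, -0.484]
force: [2.5, -0.7, 29.7]
width: -0.4
```

At the stop: 29.7 N for 0.4 mm of travel. I lift away and check.

servo_tool(
  rows=[
    {"dx": -0.01,"dy": 0,"dz": 0,"wx": 0,"wy": 0,"wz": 0,"fingers": 1},
    {"dx": -0.04,"dy": 0,"dz": 0,"wx": 0,"wy": 0,"wz": 0,"fingers": 1},
    {"dx": -0.05,"dy": 0,"dz": 0,"wx": 0,"wy": 0,"wz": 0,"fingers": 1},
    {"dx": -0.05,"dy": 0.02,"dz": 0,"wx": 0,"wy": 0,"wz": 0,"fingers": 1},
    {"dx": 0,"dy": 0.06,"dz": 0,"wx": 0,"wy": 0,"wz": 0,"fingers": 1},
  ],
)

```text
clock: 10.72
eef_pos: [604.3, -222.8, 205.5]
tool_rot: [-0.179, 1.565, -0.789]
force: [-0.2, 0.3, -0.1]
width: -0.4
```

servo_tool(
  rows=[
    {"dx": 0,"dy": 0.06,"dz": -0.03,"wx": -1,"wy": 0,"wz": 0,"fingers": 1},
    {"dx": 0,"dy": 0.06,"dz": -0.03,"wx": -1,"wy": 0,"wz": 0,"fingers": 1},
    {"dx": 0,"dy": 0.06,"dz": -0.03,"wx": -1,"wy": 0,"wz": 0,"fingers": 1},
    {"dx": 0,"dy": 0.06,"dz": -0.03,"wx": -1,"wy": 0,"wz": 0,"fingers": 1},
    {"dx": 0,"dy": 0.06,"dz": -0.02,"wx": -1,"wy": 0,"wz": 0,"fingers": 1},
  ],
)

```text
clock: 11.35
eef_pos: [593.3, 29.7, 201.4]
tool_rot: [3.107, 1.569, 3.03]
force: [0.0, 0.0, 0.2]
width: -0.3
```

```bash
python3 go.py 444.5 324 180
python3 - <<'E'
from h import *
a=save('side','s6.png');b=save('top','t6.png')
f=lambda im,x,y,w=40:cv2.resize(im[y-w:y+w,x-w:x+w],(390,390),interpolation=cv2.INTER_CUBIC)
cv2.imwrite('pics/z6.png',np.hstack([f(a,345,345),f(b,408,210)])[:,:,::-1])
I={c:ctrl.camera_info(c) for c in('side','top')}
print([(c,m['conf'],atz(I[c],m['point'],95).round(1)) for c in I for m in ctrl.mark_of('rocker_white_end',c)])
E
```

```text
t 11.35 pos [593.3  29.7 201.4] F [0.  0.  0.2] w -0.28748767918335655
R cols [[-0.002, 0.076, 0.997], [0.0, 0.997, -0.076], [-1.0, 0.0, -0.002]]
tool units [ 0.0291  0.3761 -0.2277] mm 330.4
level wx,wy,wz units [ 0.    -0.02  -0.001]
q [-0.37  0.62  0.44  1.72 -0.33  0.88  0.13]
[('side', 0.98, array([ 581.1, -270.7,   95. ])), ('top', 0.81, array([ 585.7, -273.5,   95. ])), ('top', 0.19, array([442.7, 318.2,  95. ]))]
```

View pics/z6.png

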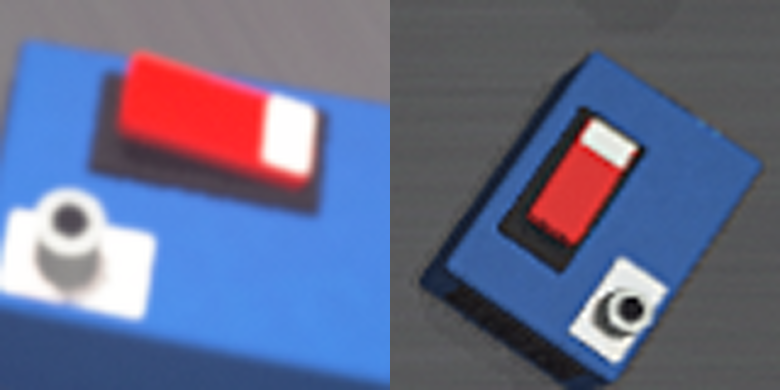

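The rocker is over: white end down near the frame, red end up. Next is the pendant.

servo_tool(
  rows=[
    {"dx": 0,"dy": 0.046,"dz": -0.028,"wx": 0,"wy": 0,"wz": 0,"fingers": 1},
    {"dx": 0,"dy": 0.055,"dz": -0.033,"wx": 0,"wy": 0,"wz": 0,"fingers": 1},
    {"dx": 0,"dy": 0.055,"dz": -0.033,"wx": 0,"wy": 0,"wz": 0,"fingers": 1},
    {"dx": 0,"dy": 0.055,"dz": -0.033,"wx": 0,"wy": 0,"wz": 0,"fingers": 1},
    {"dx": 0,"dy": 0.055,"dz": -0.033,"wx": 0,"wy": 0,"wz": 0,"fingers": 1},
  ],
)

```text
clock: 12.18
eef_pos: [491.1, 235.4, 202.0]
tool_rot: [-1.315, 1.57, -1.399]
force: [0.3, 0.6, 0.2]
width: -0.1
```

servo_tool(
  rows=[
    {"dx": 0.01,"dy": 0.055,"dz": -0.034,"wx": 0,"wy": 0,"wz": 0,"fingers": 1},
    {"dx": 0.03,"dy": 0.055,"dz": -0.034,"wx": 0,"wy": 0,"wz": 0,"fingers": 1},
    {"dx": 0.04,"dy": 0,"dz": 0,"wx": 0,"wy": 0,"wz": 0,"fingers": 1},
    {"dx": 0.04,"dy": 0,"dz": 0,"wx": 0,"wy": 0,"wz": 0,"fingers": 1},
    {"dx": 0.02,"dy": 0,"dz": 0,"wx": 0,"wy": 0,"wz": 0,"fingers": 1},
  ],
)

```text
clock: 12.8
eef_pos: [447.0, 320.5, 95.6]
tool_rot: [-1.984, 1.568, -2.067]
force: [0.2, 0.1, -0.2]
width: 0.1
```

```bash
python3 go.py 444.5 324 57
python3 - <<'E'
from h import *
a=save('side','s7.png');w=save('wrist','w7.png')
f=lambda im,x,y,w=50:cv2.resize(im[y-w:y+w,x-w:x+w],(390,390),interpolation=cv2.INTER_CUBIC)
cv2.imwrite('pics/z7.png',np.hstack([f(a,210,165),cv2.copyMakeBorder(cv2.resize(w,(400,300)),0,90,0,0,0)])[:,:,::-1])
E
```

```text
t 12.8 pos [447.  320.5  95.6] F [ 0.2  0.1 -0.2] w 0.05607825879872429
R cols [[-0.001, 0.083, 0.997], [-0.002, 0.997, -0.083], [-1.0, -0.003, -0.001]]
tool units [ 0.0514  0.0045 -0.0037] mm 38.8
level wx,wy,wz units [-0.    -0.011  0.025]
q [-0.91  0.71  0.38  1.92 -0.44  0.59 -0.33]
```

View pics/z7.png

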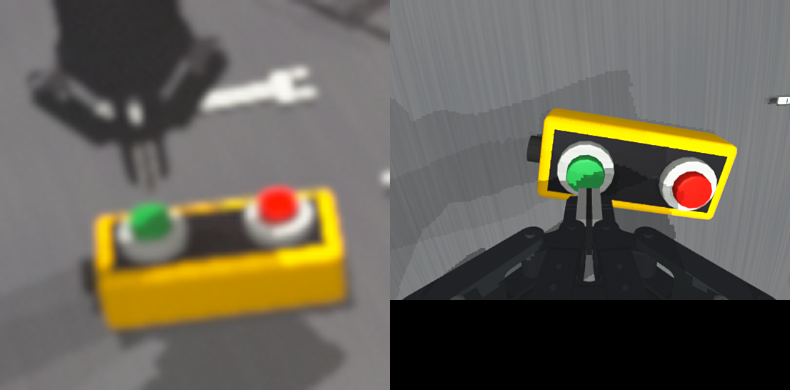

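The tip is above the green button in both views. I correct the sideways offset and press straight down.

servo_tool(
  rows=[
    {"dx": 0.01,"dy": 0.0045,"dz": -0.0037,"wx": 0,"wy": 0,"wz": 0,"fingers": 1},
    {"dx": 0.018,"dy": 0,"dz": 0,"wx": 0,"wy": 0,"wz": 0,"fingers": 1},
    {"dx": 0.01,"dy": 0,"dz": 0,"wx": 0,"wy": 0,"wz": 0,"fingers": 1},
    {"dx": 0.004,"dy": 0,"dz": 0,"wx": 0,"wy": 0,"wz": 0,"fingers": 1},
    {"dx": 0,"dy": 0,"dz": 0,"wx": 0,"wy": 0,"wz": 0,"fingers": 1},
  ],
)

```text
clock: 13.52
eef_pos: [444.0, 326.1, 65.5]
tool_rot: [-2.889, 1.57, -2.969]
force: [-1.6, -1.3, 1.5]
width: -0.1
```

servo_tool(
  rows=[
    {"dx": 0.004,"dy": 0,"dz": 0,"wx": 0,"wy": 0,"wz": 0,"fingers": 1},
    {"dx": 0.004,"dy": 0,"dz": 0,"wx": 0,"wy": 0,"wz": 0,"fingers": 1},
    {"dx": 0.001,"dy": 0,"dz": 0,"wx": 0,"wy": 0,"wz": 0,"fingers": 1},
    {"dx": 0,"dy": 0,"dz": 0,"wx": 0,"wy": 0,"wz": 0,"fingers": 1},
  ],
)

```text
clock: 14.02
eef_pos: [444.2, 326.2, 60.8]
tool_rot: [1.863, 1.569, 1.783]
force: [-5.1, -3.1, 21.3]
width: -0.1
```

servo_tool(
  rows=[
    {"dx": 0.001,"dy": 0,"dz": 0,"wx": 0,"wy": 0,"wz": 0,"fingers": 1},
    {"dx": 0.001,"dy": 0,"dz": 0,"wx": 0,"wy": 0,"wz": 0,"fingers": 1},
    {"dx": 0,"dy": 0,"dz": 0,"wx": 0,"wy": 0,"wz": 0,"fingers": 1},
  ],
)

```text
clock: 14.4
eef_pos: [444.3, 326.3, 60.6]
tool_rot: [1.775, 1.568, 1.694]
force: [-8.6, -4.0, 33.2]
width: -0.1
```

```bash
python3 go.py 444.5 324 57
python3 - <<'E'
from h import *
a=save('side','s8.png');w=save('wrist','w8.png')
f=lambda im,x,y,w=30:cv2.resize(im[y-w:y+w,x-w:x+w],(390,390),interpolation=cv2.INTER_CUBIC)
cv2.imwrite('pics/z8.png',np.hstack([f(a,210,170),cv2.resize(w[170:310,200:340],(390,390))])[:,:,::-1])
E
```

```text
t 14.4 pos [444.3 326.3  60.6] F [-8.6 -4.  33.2] w -0.1182539584801637
R cols [[-0.0, 0.081, 0.997], [0.002, 0.997, -0.081], [-1.0, 0.002, -0.0]]
tool units [ 0.0048 -0.003   0.0006] mm 4.3
level wx,wy,wz units [-0.    -0.005 -0.022]
q [-0.89  0.77  0.33  1.94 -0.48  0.52 -0.31]
```

View pics/z8.png

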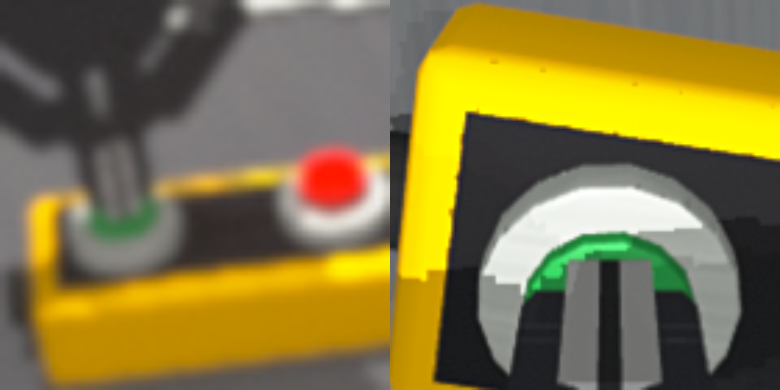

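The green button is flush with its ring at a hard stop (33 N) and the red one is out. I release and lift.

servo_tool(
  rows=[
    {"dx": -0.008,"dy": 0,"dz": 0,"wx": 0,"wy": 0,"wz": 0,"fingers": 1},
    {"dx": -0.02,"dy": 0,"dz": 0,"wx": 0,"wy": 0,"wz": 0,"fingers": 1},
    {"dx": -0.05,"dy": 0,"dz": 0,"wx": 0,"wy": 0,"wz": 0,"fingers": 1},
    {"dx": -0.05,"dy": 0,"dz": 0,"wx": 0,"wy": 0,"wz": 0,"fingers": 1},
    {"dx": -0.05,"dy": 0,"dz": 0,"wx": 0,"wy": 0,"wz": 0,"fingers": 1},
  ],
)

```text
clock: 15.12
eef_pos: [444.6, 326.2, 192.3]
tool_rot: [0.037, 1.57, -0.043]
force: [0.1, 0.5, 0.3]
width: 0.1
```

servo_tool(
  rows=[
    {"dx": 0,"dy": 0.05,"dz": -0.03,"wx": 0,"wy": 0,"wz": 0,"fingers": 1},
    {"dx": 0,"dy": 0.05,"dz": -0.03,"wx": 0,"wy": 0,"wz": 0,"fingers": 1},
    {"dx": 0,"dy": 0.05,"dz": -0.03,"wx": 0,"wy": 0,"wz": 0,"fingers": 1},
    {"dx": 0,"dy": 0.05,"dz": -0.03,"wx": 0,"wy": 0,"wz": 0,"fingers": 1},
    {"dx": 0,"dy": 0,"dz": 0,"wx": 0,"wy": 0,"wz": 0,"fingers": 1},
  ],
)

```text
clock: 15.75
eef_pos: [363.5, 487.3, 190.5]
tool_rot: [2.068, 1.569, 1.995]
force: [0.4, -0.8, 0.2]
width: 0.3
```

Run:
```python
from h import *
a=save('side','s9.png');b=save('top','t9.png')
f=lambda im,x,y,w=35:cv2.resize(im[y-w:y+w,x-w:x+w],(290,290),interpolation=cv2.INTER_CUBIC)
cv2.imwrite('pics/z9.png',np.vstack([np.hstack([f(a,215,180),f(a,285,240)]),np.hstack([f(b,192,238),f(b,297,210)])])[:,:,::-1])
```

```text
(no output)
```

View pics/z9.png

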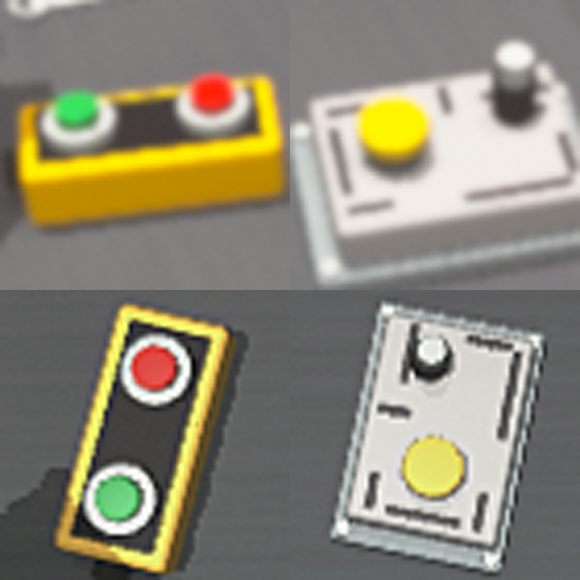

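View pics/t9.png

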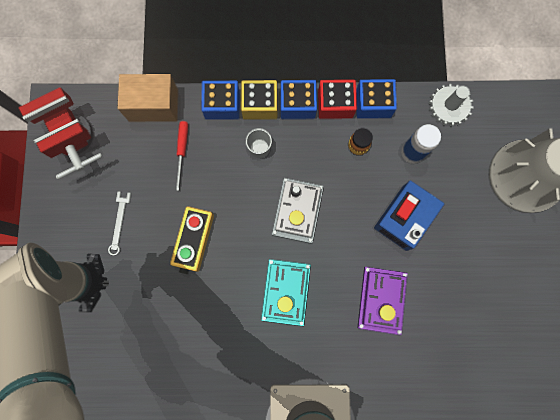

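The scene looks undisturbed and the pendant is in place. One last check that the green button came back out, by colour centroid against the start picture.

Run:
```python
import cv2,numpy as np
for c,pts in (('s',((199,174,[45,80,60],[85,255,255]),(231,168,[0,150,100],[8,255,255]),(275,233,[18,120,100],[35,255,255]))),('t',((186,254,[45,80,60],[85,255,255]),(194,222,[0,150,100],[8,255,255])))):
  for fn in (('side0' if c=='s' else 'top0'),c+'9'):
    h=cv2.cvtColor(cv2.imread(f'pics/{fn}.png'),cv2.COLOR_BGR2HSV)
    for x,y,lo,hi in pts:
        m=cv2.inRange(h[y-14:y+14,x-14:x+14],np.array(lo),np.array(hi));q=np.argwhere(m);print(fn,(q.mean(0)[::-1]+[x-14,y-14]).round(2),len(q))
```

```text
side0 [197.9 170.8] 79
side0 [230.76 166.93] 71
side0 [274.26 231.38] 227
s9 [197.96 170.76] 80
s9 [230.76 166.93] 71
s9 [274.5  235.91] 210
top0 [185.   252.77] 95
top0 [193.76 221.45] 85
t9 [185.   252.77] 95
t9 [193.76 221.45] 85
```

Both buttons are back exactly where they started, the pendant has not moved, and the plunger is down.

```bash
python3 -c "
from cell import ctrl
print(ctrl.finish_job())"
```

```text
the job is handed in; nothing more can be done
None
```

The job is done and handed in; no verdict was reported. With closed fingertips I did the three steps in the required order:
1. **Plunger:** pushed to its hard stop, tip at about 70 mm with 28 N.
2. **Rocker:** white end pushed fully over, with a hard stop at about 30 N. The tip slid about 5 mm outward along the rocker during the press.
3. **Start button:** pressed flush with its ring at 33 N, then released and backed away.

**Last checks**
- Both buttons are back at their starting pixel positions, within 0.1 pixel.
- The pendant shows no movement and the plunger shows lowered in the last pictures.
- The rocker was checked in pictures just after its press, white end down. In the last top picture it still looks over, and the loose parts look unmoved by eye.
- The arm reads no contact force, and the clock stood at about 16 s.

**What disagreed or failed**
- The green button's top measured 2–3 mm higher than the stated 63 mm. The hard stop and the flush picture still showed it was fully in.
- One move call was refused because it left out some keys; nothing moved, and I resent it in full.

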